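# Take apart the stacked cap tins

## Task

I need the brass caps in the bottom tin of the stack with the blue lid. Take that stack apart from the top: put the blue lid, knob up, on the cork mat first, then lift off the upper tin and stand it on the cork mat beside the lid. Leave the bottom tin standing where it is, keep the tins upright so that no caps spill, and set things down rather than dropping them.

Things in the scene. Friction and masses are not known exactly. Their poses are not given: they have to be found in the camera images.
- blue_lid_mid (a point): Blue round lid of the stack to take apart (a like stack has a red lid). Point: on its axis, half-way up its 36 mm. From below: spigot 44 mm wide, 6 high, loose (3 mm play) in the upper tin's mouth; plate 60 mm wide, 6 thick; round knob 20 mm wide, 24 tall. The point is 6 mm above the plate's top face, 18 mm below the knob's top. About 0.06 kg. z up along the knob.
- blue_upper_tin_mid (a point): Upper aluminium tin of the blue-lidded stack: round, open on top, 56 mm outside, 40 mm high, walls 3 mm. Point: on its axis, half-way up (20 mm). Its lowest 6 mm are a foot 46 mm wide that sits loosely (2 mm play) in the lower tin's mouth; it lifts straight off. About 0.12 kg with the copper-coloured caps in it. z up.
- blue_lower_tin_mid (a point): Lower tin of the blue-lidded stack, same shape and size, loose on the table, with brass caps, 0.35 kg. Point: on its axis, half-way up, 20 mm above the table. In the stack the upper tin's point is 34 mm above it and the lid's point 66 mm above it; the knob's top is 104 mm above the table.
- cork_mat: Brown cork mat lying flat on the table and fixed to it, 130 mm along its own x, 220 mm along its own y, 4 mm thick. Origin: centre of its underside, on the table. There is room for lid and tin side by side along its y. Behind the work, right of the middle, stands a tall hand press with a lever (at x 0.71, y -0.23, fixed): carry things straight across in front of it.
There are look-alikes about, which are no part of the job. Of the things that look like the part that bears blue_lid_mid, the largest one is meant.

How it is judged (in metres and radians):
On the way, in this order (a step that is already met when the one before it is completed fails the run):
1. the blue lid lies knob up on the cork mat, let go, while the upper tin still sits on the lower one (x of blue_lid_mid in the frame of cork_mat between -0.06 and 0.06 m and y of blue_lid_mid in the frame of cork_mat between -0.105 and 0.105 m and z of blue_lid_mid in the frame of cork_mat below 0.028 m and angle between blue_lid_mid's own z axis and vertical below 0.17 rad and contact force between blue_lid and cork_mat above 0.1 N and contact force between blue_lid and the fingers below 0.1 N and linear speed of blue_lid below 0.03 m/s and horizontal distance between blue_upper_tin_mid and blue_lower_tin_mid below 0.006 m and height (world z) of blue_upper_tin_mid between 0.049 and 0.059 m), for 0.2 s.
2. the upper tin stands upright on the cork mat, let go (x of blue_upper_tin_mid in the frame of cork_mat between -0.06 and 0.06 m and y of blue_upper_tin_mid in the frame of cork_mat between -0.105 and 0.105 m and z of blue_upper_tin_mid in the frame of cork_mat below 0.03 m and angle between blue_upper_tin_mid's own z axis and vertical below 0.17 rad and contact force between blue_upper_tin and cork_mat above 0.1 N and contact force between blue_upper_tin and the fingers below 0.1 N and linear speed of blue_upper_tin below 0.03 m/s), for 0.2 s.
At the end, for the whole second after the job is handed in: The blue lid (knob up) and the upper tin (upright) both rest on the cork mat itself, not on each other, within 10 degrees of level, their centres at least 5 mm inside the mat's edges, released and at rest; the lower tin stands upright within 20 mm of where it was (all of step 2 and x of blue_lid_mid in the frame of cork_mat between -0.06 and 0.06 m and y of blue_lid_mid in the frame of cork_mat between -0.105 and 0.105 m and z of blue_lid_mid in the frame of cork_mat below 0.028 m and angle between each of blue_lid_mid, blue_lower_tin_mid's own z axis and vertical below 0.17 rad and contact force between blue_lid and cork_mat above 0.1 N and contact force between blue_lid and the fingers below 0.1 N and linear speed of blue_lid below 0.03 m/s and distance of blue_lower_tin_mid from where it was at the start of the episode below 0.02 m); the robot touches nothing.
It fails at once if a tin is tipped by more than about 30 degrees (angle between any of blue_upper_tin_mid, blue_lower_tin_mid's own z axis and vertical above 0.52 rad).
It fails at once if the lid or the upper tin is dropped (moves faster than 0.7 m/s, a fall of 25 mm, while nothing grips it) ((contact force between blue_lid and the fingers below 0.05 N and linear speed of blue_lid above 0.7 m/s) or (contact force between blue_upper_tin and the fingers below 0.05 N and linear speed of blue_upper_tin above 0.7 m/s)).
It also fails if it takes over 70 s, if anything falls off the work surface, if the arm or the gripper's body presses on something with over 40 N, if the wrist force passes 120 N, or if a joint passes its speed limit or range.

## Robot

A 7-joint arm with a two-finger parallel gripper is mounted at the origin on a cart in front of the work surface, level with it; the furniture and walls round the work are solid. World frame = base frame: x ahead of the robot, y to its left, z up, the work surface at z = 0. Lengths are in mm, angles in rad, forces in N, time in s.
With the tool pointing down it reaches from about 350 to 775 mm from the base axis. Payload 3.1 kg.
Tool frame: the origin (TCP) lies at the very end of the fingers, on their centre line; the grasp point (between the pads) lies 19 mm behind it (grasp_offset is the z of the grasp point in the tool frame, in mm); z points along the fingers, y is the line along which they close (so a half turn about z gives the same grasp; the last joint's range is limited). The gripper opens to 85 mm and grips with 20 to 120 N. Pads are 22 mm wide; open, the fingers measure 114 mm over their backs; the gripper's body (76 mm by 85 mm) begins 54 mm behind the grasp point. The pads swing forward as they close: fully open they stand 13 mm farther back than shut.
Start: joints at [1.201, 0.311, 0.014, 1.512, -0.004, 1.319, -0.027], TCP at [177.112, -520.72, 231.304] pointing down, gripper open.
Joint ranges: [-2.7, 2.7], [-0.3, 1.91], [-1.27, 1.3], [0.12, 2.57], [-1.44, 4.58], [0.2, 2.03], [-3.05, 3.05]. Speed limits (rad/s): [2.79, 2.79, 3.14, 3.14, 3.14, 3.14, 3.14].

## Interface

Orientations are given as a unit quaternion [w, x, y, z].
In Python, from cell import * gives the robot as it stands. Calls block until the motion is done:
- goto(position, orientation): joint-space move of the TCP to a pose.
- move_l(position, attitude=None, velocity=150, stop_force=None): straight line of the TCP; attitude=None keeps the orientation; velocity is the mean speed in mm/s. With stop_force (N) it stops when the force on the tool has changed by that much, and returns True; else False.
- goto_joints(angles): joint-space move.
- gripper_open() and gripper_close(): open the fingers fully, or close them until they stop; the grip force is fixed at half the most.
- sleep(seconds).
- solve_ik(position, orientation): joint angles nearest the present ones, or None.
- observe(): the state.
- get_image(name): name is "scene" or "top" or "wrist"; returns the picture (420x560x3 uint8, red, green, blue); there is no depth.
- camera_model(name): a dict with "fx", "fy", "cx", "cy" (pixels), "k1" (the pictures are not rectified: a ray, as slopes to the right and down, at radius r is drawn at 1 + k1 r^2 times it, then the intrinsics apply), "pose" (4x4, takes a point from camera to world coordinates). Camera axes: x right, y down, z forward; pixel columns grow to the right and rows downward; lengths in mm; the calibration is good to about 2 mm. A picture is of the moment at which its call begins: read the wrist's pose just before it. camera_model takes no time and is no camera call; for the wrist camera it gives the pose at the moment of the call.
A pose or a line that the arm cannot do raises Unreachable and nothing moves.
- hand_in(): hands the job in; it is judged then, once.
The state is a dict: "t": time; "joint_pos": joint angles; "dq": joint speeds; "tau": joint torques, N m; "eef_pos": TCP position; "orientation": TCP orientation; "force": force on the tool from outside, world axes, zero at the start; "ft_torque": the same for the moment, N m; "width": opening from 0.0 (shut) to 1.0 (fully open); "finger_force": force on a finger pad.
Only numpy, scipy, OpenCV 4.12 (cv2) and the standard library are available. Lean on these libraries where they do the work, as an engineer would, in place of code of your own. Each camera call takes 0.05 s, during which the arm holds its last target. There are 200 camera calls.

## Working session

There is one attempt and no reset: what is moved stays moved. The work goes in short steps, each a Python script; the robot and the scene stay as the last script left them, time stands still between calls to the robot, and variables do not carry over. Pictures are saved under pics/ and viewed, at most 10 in all, crops included, and the job is handed in when it is done.

```bash
mkdir -p pics; python3 - <<'E'
from cell import *
import cv2, numpy as np
for n in("scene","top"):
    cv2.imwrite(f"pics/{n}0.png",get_image(n)[:,:,::-1]); m=camera_model(n); print(n,{k:(np.round(v,3).tolist()) for k,v in m.items()})
print(observe())
E
```

```text
scene {'fx': 545.12, 'fy': 545.12, 'cx': 273.505, 'cy': 211.296, 'k1': 0.009, 'pose': [[-0.91, -0.273, 0.313, 115.992], [-0.415, 0.579, -0.702, 696.938], [0.011, -0.768, -0.64, 762.548], [0.0, 0.0, 0.0, 1.0]]}
top {'fx': 497.94, 'fy': 497.94, 'cx': 280.756, 'cy': 214.643, 'k1': 0.056, 'pose': [[0.002, -0.996, 0.091, 365.699], [-1.0, -0.001, 0.006, -37.165], [-0.006, -0.091, -0.996, 1073.236], [0.0, 0.0, 0.0, 1.0]]}
{'t': 0.1, 'joint_pos': array([ 1.20132972,  0.31168486,  0.01400101,  1.51289391, -0.00439501,
        1.31919529, -0.02719862]), 'dq': array([ 8.43153283e-04, -3.11046518e-03,  1.50266523e-03, -4.76668017e-03,
        2.48958074e-04, -1.66146120e-05,  1.99343860e-04]), 'tau': array([ 1.55700192e-03, -3.80851436e+01,  1.47195230e-01, -2.31243324e+01,
        1.22856550e-02,  8.10655503e-03,  2.27062861e-05]), 'eef_pos': array([ 176.85896241, -520.10134854,  230.30934746]), 'orientation': array([-1.05190924e-03,  9.86594756e-01,  1.63185881e-01, -2.23481847e-04]), 'force': array([ 0.13987485,  0.52821487, -0.77562841]), 'ft_torque': array([ 0.01046675, -0.0301714 ,  0.03234901]), 'finger_force': 0.0, 'width': 1.0030292434260097}
```

View pics/scene0.png

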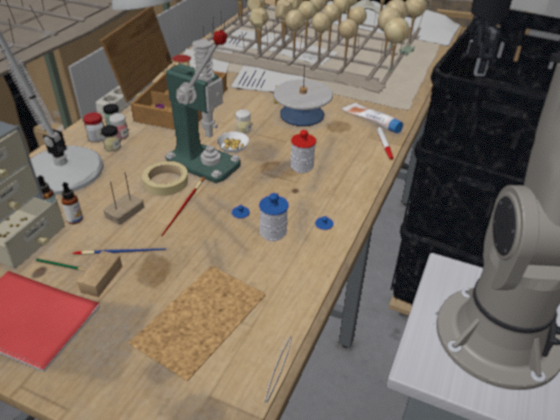

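View pics/top0.png

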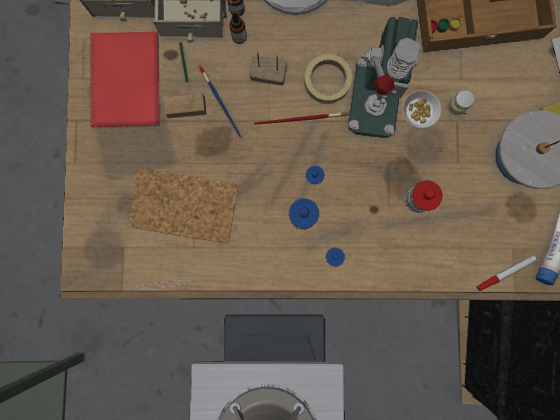

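Three blue round objects are in the top view: (304,213) is large and sits on a tin stack. (315,175) and (336,257) are small lids lying on the table. In the scene view these are (274,205), (241,211) and (324,222). The one at (304,213) fits, as it is the largest and is on the stack. The cork mat's corners in the top view are about (138,169), (239,181), (229,242) and (128,228). I'll confirm with an enlarged crop.

```bash
python3 - <<'E'
import cv2, numpy as np
s=cv2.imread("pics/scene0.png"); t=cv2.imread("pics/top0.png")
a=cv2.resize(s[180:250,225:345],(800,467),interpolation=2)[:, :400*2]
a=cv2.resize(s[185:245,230:330],None,fx=5,fy=5,interpolation=2) #500x300
b=cv2.resize(t[160:220,270:340],None,fx=5,fy=5,interpolation=2) #350->300
b=cv2.resize(t[165:270,275:355],(300,394),interpolation=2)
c=np.zeros((600,800,3),np.uint8); c[:300,:500]=a; c[:300,500:]=cv2.resize(t[190:240,280:330],(300,300),interpolation=2)
c[300:,:440]=cv2.resize(t[160:250,120:252],(440,300),interpolation=2)
c[300:,440:]=cv2.resize(s[265:375,130:268],(360,300),interpolation=2)[:, :360]
cv2.imwrite("pics/crop0.png",c)
E
```

```text
(no output)
```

View pics/crop0.png

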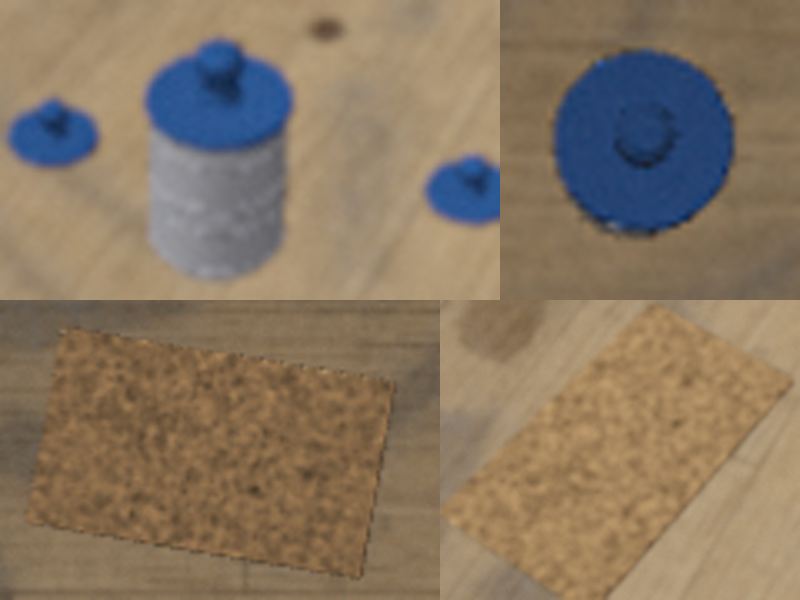

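The crop confirms it: the large blue lid sits on the two-tin stack, and the small lids lie flat on the table. I'll triangulate the plate, the knob and the mat corners.

```bash
cat > h.py <<'E'
import numpy as np, cv2
from cell import *
def ray(m,px):
    P=np.array(m["pose"]); K=np.array([[m["fx"],0,m["cx"]],[0,m["fy"],m["cy"]],[0,0,1.]])
    u=cv2.undistortPoints(np.array([[px]],float),K,np.array([m["k1"],0,0,0]))[0,0]
    d=P[:3,:3]@[u[0],u[1],1]; return P[:3,3],d/np.linalg.norm(d)
def tri(*rs):
    A=sum(np.eye(3)-np.outer(d,d) for o,d in rs); b=sum((np.eye(3)-np.outer(d,d))@o for o,d in rs)
    p=np.linalg.solve(A,b); return p,[round(float(np.linalg.norm(np.cross(p-o,d))),1) for o,d in rs]
def atz(r,z): o,d=r; return o+d*(z-o[2])/d[2]
def down(yaw):  # tool z down; tool y (closing line) at world angle yaw
    from scipy.spatial.transform import Rotation as R
    y=np.array([np.cos(yaw),np.sin(yaw),0]); z=np.array([0,0,-1.])
    q=R.from_matrix(np.c_[np.cross(y,z),y,z]).as_quat(); return q[[3,0,1,2]]
E
python3 - <<'E'
from h import *
np.set_printoptions(precision=1,suppress=True)
s,t=camera_model("scene"),camera_model("top")
for n,a,b in[("plate",(273.9,204.8),(304,213.5)),("knobtop",(273.8,195),(304,212.2)),("A",(130,343),(138.6,168.4)),("B",(212.4,266.1),(238.2,184.3)),("C",(265.3,294.7),(228,243.1)),("D",(184,373),(128.1,226))]:
    S,T=ray(s,a),ray(t,b); print(n,*tri(S,T),atz(S,4),atz(T,4),atz(T,83))
C=[atz(ray(t,b),4)[:2] for b in[(138.6,168.4),(238.2,184.3),(228,243.1),(128.1,226)]]
print(np.mean(C,0),[np.linalg.norm(C[i]-C[i-1]) for i in range(4)],cv2.minAreaRect(np.array(C,np.float32)))
print(np.arctan2(*(C[1]-C[0])[::-1]),np.arctan2(*(C[2]-C[3])[::-1]))
E
```

```text
plate [460.1 -77.4  74. ] [0.4, 0.4] [ 495.5 -156.     4. ] [466.3 -80.3   4. ] [458.8 -77.2  83. ]
knobtop [460.2 -76.4  99.6] [0.4, 0.4] [ 510.2 -187.8    4. ] [469.1 -80.3   4. ] [461.4 -77.2  83. ]
A [564.5 279.4  -0.8] [0.4, 0.4] [561.3 281.9   4. ] [564.  278.1   4. ] [549.3 254.9  83. ]
B [529.2  62.1  -1.3] [1.3, 1.3] [525.1  66.2   4. ] [529.7  62.2   4. ] [517.5  54.8  83. ]
C [403.   83.7  -2.3] [0.6, 0.6] [401.2  89.    4. ] [402.3  82.8   4. ] [399.6  73.9  83. ]
D [441.6 296.4  11.6] [3.7, 3.7] [448.5 293.5   4. ] [438.8 297.1   4. ] [433.4 272.4  83. ]
[483.7 180.1] [np.float64(126.58856166796622), np.float64(218.67985052120108), np.float64(129.0482039758707), np.float64(217.42729420044225)] ((483.4434814453125, 180.42108154296875), (218.6788330078125, 129.0482177734375), 80.80232238769531)
-1.7282964907445424 -1.7396204167576315
```

The plate's axis is at (460,-77). Its top is around z 74–80 and the knob top around z 100, against 80 and 104 in the text. The mat is 218×128 mm (expected 220×130), centred at (484,180), with its y axis at 1.41 rad. I'll move above the stack and refine with the wrist camera from two places.

```bash
python3 - <<'E'
from h import *
import pickle
goto([460,-77,240],down(-0.163)); sleep(.3)
print(observe()["eef_pos"],observe()["joint_pos"].round(2))
ms=[];ims=[]
for p in([460,-77,240],[430,-117,240]):
    move_l(p); sleep(.4); ms.append(camera_model("wrist")); ims.append(get_image("wrist")[:,:,::-1])
pickle.dump(ms,open("w.pkl","wb"))
for i,m in zip(ims,ms): print(np.round(m["pose"][:3],2).tolist())
for k in (0,1): cv2.imwrite(f"pics/w{k}.png",ims[k])
cv2.imwrite("pics/w01.png",cv2.resize(np.hstack(ims),(800,300),interpolation=cv2.INTER_AREA))
E
```

```text
[459.94395156 -77.53553796 239.93769654] [ 0.67  0.18 -0.62  1.69  0.11  1.3  -0.14]
[[0.99, -0.16, -0.05, 472.58], [-0.16, -0.94, -0.28, -5.13], [0.0, 0.29, -0.96, 382.48]]
[[0.99, -0.15, -0.05, 442.76], [-0.16, -0.95, -0.28, -44.65], [0.0, 0.29, -0.96, 382.47]]
```

View pics/w01.png

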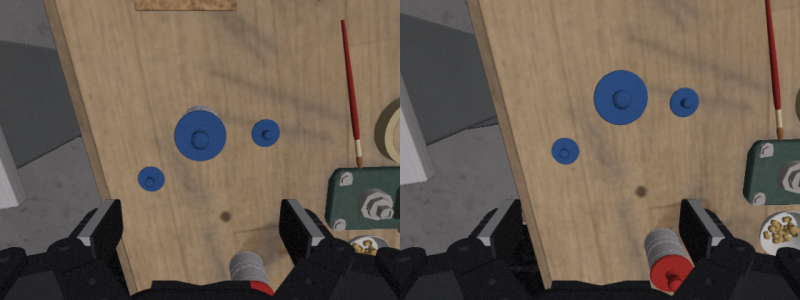

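In both pictures the large blue lid is at full-size pixels ≈(280,189) and (309,136), with the small lids on either side and the tin rim just behind. I'll fit the outline by colour and enlarge the knob.

```bash
python3 - <<'E'
from h import *
import pickle
ms=pickle.load(open("w.pkl","rb")); cs=[];cr=[]
for k in(0,1):
    im=cv2.imread(f"pics/w{k}.png"); h=cv2.cvtColor(im,cv2.COLOR_BGR2HSV)
    c=max(cv2.findContours(cv2.inRange(h,(100,110,30),(125,255,255)),0,1)[0],key=cv2.contourArea)
    e=cv2.fitEllipse(c); cs.append(e[0]); print(e)
    x,y=int(e[0][0])-40,int(e[0][1])-40; print("crop",x,y); cr.append(cv2.resize(im[y:y+80,x:x+80],(400,400),interpolation=2))
cv2.imwrite("pics/wc.png",np.hstack(cr))
print(tri(*[ray(m,c) for m,c in zip(ms,cs)]), [atz(ray(m,c),80) for m,c in zip(ms,cs)])
t=cv2.imread("pics/top0.png")
E
```

```text
((279.8855895996094, 189.48495483398438), (69.70206451416016, 70.68656158447266), 93.3607406616211)
crop 239 149
((308.7199401855469, 136.19749450683594), (73.4605484008789, 75.43534088134766), 24.54981803894043)
crop 268 96
(array([460.57238034, -74.60428921,  76.48803702]), [0.1, 0.1]) [array([460.66642699, -73.77219228,  80.        ]), array([460.41234842, -74.29445267,  80.        ])]
```

View pics/wc.png

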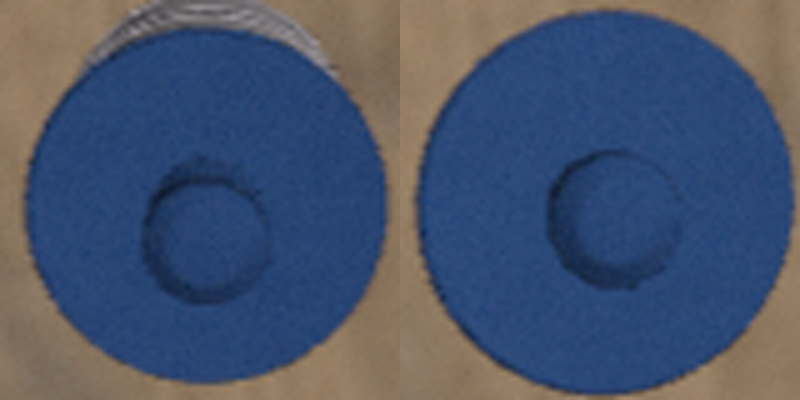

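The plate's mid-height measures z≈76.5 against 77 expected. The axis is (460.5,-74.6) from the wrist and (460,-77) from the fixed cameras, so I'll use (460.5,-75.5). Next I grip the knob and lift.

```bash
python3 - <<'E'
from h import *
def st(n): o=observe(); print(n,round(o["t"],1),o["eef_pos"].round(1),"w",round(o["width"],3),"ff",round(o["finger_force"],1),"F",o["force"].round(1))
move_l([460.5,-75.5,200]); st("above")
print(move_l([460.5,-75.5,86],velocity=80,stop_force=8)); st("down")
gripper_close(); st("closed")
move_l([460.5,-75.5,100],velocity=30); st("up1")
move_l([460.5,-75.5,180],velocity=80); st("up")
E
```

```text
above 4.5 [460.4 -76.  200.1] w 1.004 ff 0.0 F [-0.1 -0.4  0.1]
False
down 6.1 [461.  -75.6  86.5] w 0.999 ff 0.0 F [0.3 0.8 0.8]
closed 6.7 [460.7 -75.5  86.3] w 0.205 ff 58.5 F [0.1 0.8 3.4]
up1 7.3 [460.5 -75.5 100. ] w 0.208 ff 58.6 F [-0.3  0.9 -0.8]
up 8.5 [459.9 -75.5 179.4] w 0.205 ff 58.6 F [-0.7 -0.3 -0. ]
```

```bash
python3 - <<'E'
from h import *
move_l([492,231,180],velocity=200); o=observe(); print(o["t"],o["eef_pos"].round(1),o["width"],o["finger_force"])
move_l([492,231,60],velocity=100); sleep(.3)
cv2.imwrite("pics/held.png",cv2.resize(np.hstack([get_image("scene")[150:400,100:350],get_image("wrist")[70:420,105:455][::1] if 0 else cv2.resize(get_image("wrist"),(333,250))])[:,:,::-1],(800,343),interpolation=2))
E
```

```text
10.1917 [492.3 229.6 179.9] 0.2019110919548641 58.576149344444275
```

View pics/held.png

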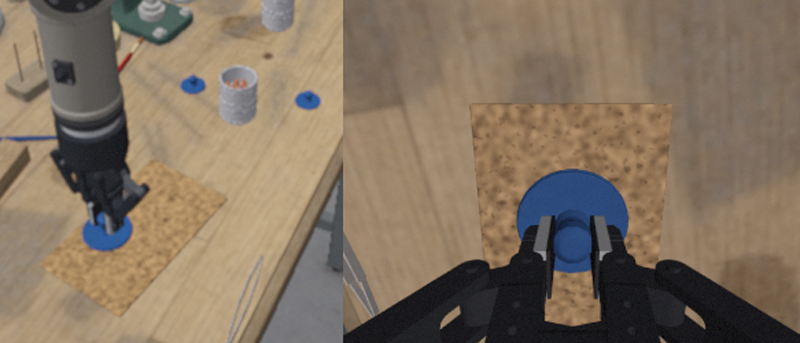

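The lid hangs level, knob centred between the pads, over the far half of the mat. The mat's edges run parallel to the fingers. The two-tin stack still stands, with copper caps showing at (238,85) in the crop. I'll set the lid down.

```bash
python3 - <<'E'
from h import *
def st(n): o=observe(); print(n,round(o["t"],1),o["eef_pos"].round(1),"w",round(o["width"],3),"ff",round(o["finger_force"],1),"F",o["force"].round(1))
move_l([492,231,30],velocity=60); st("a")
print(move_l([492,231,20],velocity=15,stop_force=4)); st("touch")
gripper_open(); sleep(.3); st("open")
move_l([492,231,120],velocity=120)
move_l([460.5,-75.5,180],velocity=250); sleep(.3); st("stack")
m1=camera_model("wrist"); i1=get_image("wrist")
move_l([430,-105,180]); sleep(.4); m2=camera_model("wrist"); i2=get_image("wrist"); s=get_image("scene")
import pickle; pickle.dump([m1,m2],open("w2.pkl","wb"))
cv2.imwrite("pics/x1.png",i1[:,:,::-1]);cv2.imwrite("pics/x2.png",i2[:,:,::-1]);cv2.imwrite("pics/s2.png",s[:,:,::-1])
v=np.vstack([np.hstack([i1[80:330,130:430],i2[20:270,150:450]]),np.hstack([s[180:380,100:400],cv2.resize(s[270:370,130:280],(300,200))])])
cv2.imwrite("pics/v2.png",cv2.resize(v,(800,600),interpolation=2)[:,:,::-1])
E
```

```text
a 12.6 [491.9 231.1  29.8] w 0.206 ff 58.6 F [ 0.3  0.3 -0.9]
True
touch 13.1 [492.  230.9  22.3] w 0.207 ff 59.1 F [-0.2 -0.4  3.7]
open 14.1 [491.2 230.4  21.4] w 0.999 ff 0.0 F [-0.7 -0.4  0.3]
stack 16.8 [460.5 -74.7 179.9] w 1.002 ff 0.0 F [ 0.4  0.4 -0.2]
```

View pics/v2.png

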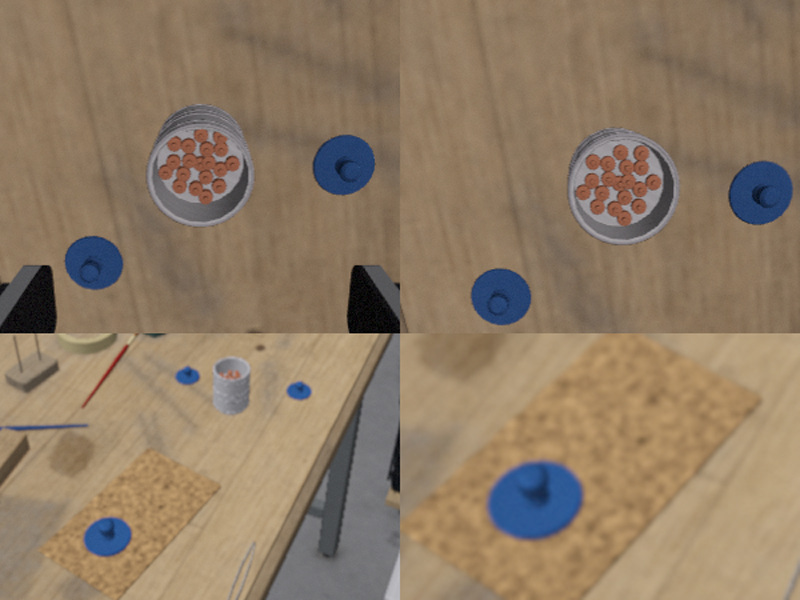

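The lid lies knob up, flat on the mat's far half, and the stack stands undisturbed. The open rim's centre is at x1 ≈(280,210.5) and x2 ≈(318,161.8). I'll triangulate it, then grip the upper tin.

```bash
python3 - <<'E'
from h import *
import pickle
def st(n): o=observe(); print(n,round(o["t"],1),o["eef_pos"].round(1),"w",round(o["width"],3),"ff",round(o["finger_force"],1),"F",o["force"].round(1))
m=pickle.load(open("w2.pkl","rb")); p,e=tri(ray(m[0],(280,210.5)),ray(m[1],(318,161.8))); print(p,e)
if abs(p[2]-74)<8 and np.hypot(p[0]-460.5,p[1]+75.5)<4:
    x,y=460.5,-75.5
    move_l([x,y,120]); print(move_l([x,y,44],velocity=60,stop_force=6)); st("down")
    gripper_close(); st("closed")
    move_l([x,y,60],velocity=25); st("up1")
    move_l([x,y,130],velocity=80); sleep(.2); st("up")
    cv2.imwrite("pics/s3.png",cv2.resize(get_image("scene")[130:290,190:390],(800,600),interpolation=2)[:,:,::-1])
E
```

```text
[460.83374407 -74.85989527  71.5900199 ] [0.3, 0.3]
False
down 19.8 [460.9 -75.6  44.4] w 1.004 ff 0.0 F [ 0.2 -0.  -0. ]
closed 20.2 [460.8 -75.6  44.8] w 0.644 ff 62.7 F [-2.   0.7  6.2]
up1 21.0 [460.4 -75.5  59.9] w 0.646 ff 63.4 F [ 0.2  0.7 -1.8]
up 22.2 [460.1 -75.4 129.5] w 0.646 ff 63.4 F [-1.  -0.4 -1.3]
```

View pics/s3.png

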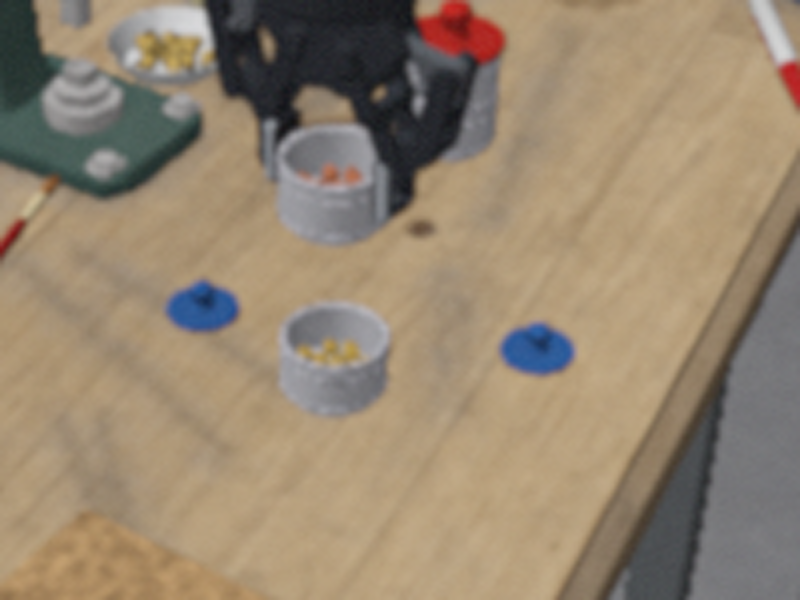

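The upper tin hangs level in the fingers at (335,185). The lower tin with the brass caps still stands in place at (333,355). I'll carry the tin to the near half of the mat, where touchdown should come at a TCP height of about 14.5.

```bash
python3 - <<'E'
from h import *
def st(n): o=observe(); print(n,round(o["t"],1),o["eef_pos"].round(1),"w",round(o["width"],3),"ff",round(o["finger_force"],1),"F",o["force"].round(1))
x,y=475.5,129
move_l([x,y,130],velocity=150); move_l([x,y,26],velocity=70); st("a")
print(move_l([x,y,11],velocity=15,stop_force=4)); st("touch")
gripper_open(); sleep(.4); st("open")
move_l([x,y,150],velocity=80); move_l([x-40,y-140,220],velocity=200); sleep(.3); st("away")
s,t=get_image("scene"),get_image("top")
v=np.hstack([cv2.resize(s[180:380,110:340],(400,348)),cv2.resize(t[140:270,110:340],(400,226))[:, :] if 0 else cv2.resize(t[130:270,110:270],(400,348))])
cv2.imwrite("pics/end.png",v[:,:,::-1])
E
```

```text
a 25.4 [475.9 129.1  26.4] w 0.647 ff 63.4 F [ 0.2 -0.  -0.8]
True
touch 26.1 [475.4 128.9  14.9] w 0.645 ff 63.9 F [-0.3  0.2  4.8]
open 27.0 [474.3 128.4  14. ] w 1.004 ff 0.0 F [ 0.   0.2 -0.4]
away 30.1 [435.4 -10.2 219.7] w 1.003 ff 0.0 F [ 0.2 -0.9  0.3]
```

View pics/end.png

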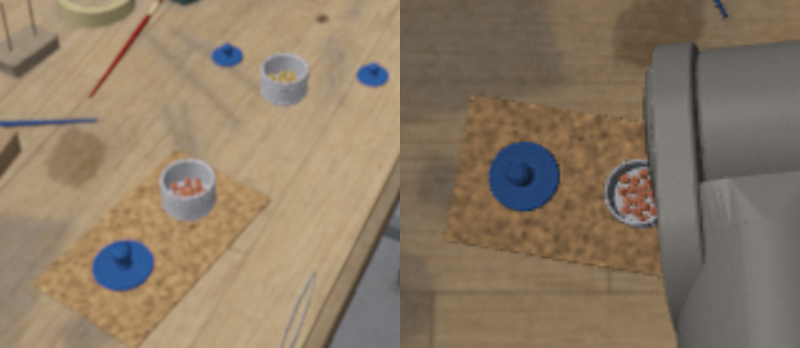

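The lid, knob up at (123,265), and the upright tin at (188,190) both rest on the mat and clear of each other. The lower tin at (284,80) hasn't moved.

```bash
python3 -c "
from cell import *
print(hand_in())"
```

```text
the job is handed in; nothing more can be done
None
```

The job is handed in: the blue lid (knob up) and the upper tin (upright) are on the cork mat, and the bottom tin with the brass caps stands open where it was; no verdict was returned.

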